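Unlatch the sliding-door locker and put the tape measure away

TASK

Put the tape measure away in the plywood locker: reach through the notch behind the sliding door, press the sprung hook down and, while it is down, push the door fully open towards the locker's front. Then set the tape measure down gently inside, standing upright on the locker's floor, and leave the door open. Do not disturb the oil bottle, the black wheel or the small flat pin box.

Things in the scene. Friction and masses are not known exactly. Their poses are not given: they have to be found in the camera images.
- locker: low plywood box fixed to the table, 230 (x) x 220 (y) x 92 mm high; origin: centre of its underside; x to its rear, y to its left, front (-x) roughly to the robot. Walls 9 mm. Top: sliding door in front (shut: x -115 to +30, top z 87 mm), fixed deck behind it (x 30 to 115, top z 88), side rails (y beyond +-94) up to z 92. Through a notch in the deck (notch) shows the hook
- notch (a point): centre of the rectangular notch in the deck, at the door's rear edge, right of the middle (locker frame x 30 to 72, y -85 to -19 mm), at z 88 mm; the only way to reach the hook. Its rear edge carries a steel keeper lip (x 71 to 77, z 66 to 88 mm), behind which the hook's barb catches
- hook_pad (a point): top of the hook arm amid the notch (locker x 51, y -52, z 63 mm when shut). Flat steel arm 30 mm wide, hinged under the door 35 mm before the door's rear edge, reaching 61 mm behind it, barb up at the end; moves with the door. Pressed down 11 mm here (7 mm close to the door's edge) it clears the keeper: about 5 to 10 N. 15 mm is allowed. Springs back when let go
- hook (a joint): angle of the hook: 0 up (latched), grows as it is pressed down, clear of the keeper above 0.18 rad, stop at 0.45 rad
- door (a joint): travel of the door in m towards the locker's front (its -x): 0 shut, 0.125 fully open, at its stop; 2 mm of play while latched. About 3 N of friction; stays where left. Pushed at its rear edge (9 mm thick, z 78 to 87 mm) by the same finger that holds the hook down in the notch
- door_edge (a point): point on the door's rear upper edge, in line with the hook (locker frame x 30, y -52, z 87 mm when shut); moves with the door
- locker_in (a point): centre of the locker's inner floor (212 x 202 mm), 6 mm above the table; axes as the locker's. With the door fully open the compartment is open from above over x -95 to +30 mm; in it the hook arm sticks out at height 60 mm over x -95 to -34, y -67 to -37 mm, so the clear part is y -30 to +101 mm
- tape: yellow tape measure standing upright, 36 (x, thickness; 32 over the case) x 75 (y) x 60 mm high, about 0.28 kg; origin: centre of its underside, z up. Grasp it from above across its thickness (its x), near the top
- oil_bottle: bystander: small square plastic bottle of yellow oil, 43 x 57 x 104 mm high, standing; origin: centre of its underside
- wheel: bystander: black wheel lying flat, 45 mm across, 24 mm high; origin: centre of its underside
- pin_box: bystander: small flat black box with clear lid, 30 x 64 x 18 mm; origin: centre of its underside
Not all that is in view belongs to the job. What is shaped like the tape but pink, purple or turquoise is not meant.

How it is judged:
On the way, in this order (a step that is already met when the one before it is completed fails the run):
1. the hook is pressed clear of its keeper (value of joint hook above 0.15 rad), for 0.05 s.
2. the door is fully open (value of joint door above 0.11 m), for 0.2 s.
At the end, for the whole second after the job is handed in: The door stands open by 105 mm or more of its 125 mm, and the tape measure stands upright (within 0.15 rad) and at rest on the locker's inner floor (underside within 6 mm of it), within the locker's walls (value of joint door above 0.105 m and x of tape in the frame of locker_in between -0.095 and 0.095 m and y of tape in the frame of locker_in between -0.09 and 0.09 m and z of tape in the frame of locker_in between -0.006 and 0.006 m and angle between tape's own z axis and vertical below 0.15 rad and linear speed of tape below 0.02 m/s); the robot touches nothing.
It fails at once if the tape measure is dropped or thrown into the locker (faster than 0.6 m/s inside it) (x of tape in the frame of locker_in between -0.1 and 0.1 m and y of tape in the frame of locker_in between -0.1 and 0.1 m and z of tape in the frame of locker_in below 0.06 m and linear speed of tape above 0.6 m/s).
It fails at once if the oil bottle is tipped over or shifted by more than 30 mm (angle between oil_bottle's own z axis and vertical above 0.4 rad or distance of oil_bottle from where it was at the start of the episode above 0.03 m).
It fails at once if the wheel is shifted by more than 30 mm (distance of wheel from where it was at the start of the episode above 0.03 m).
It fails at once if the pin box is shifted by more than 30 mm (distance of pin_box from where it was at the start of the episode above 0.03 m).
It also fails if it takes over 54 s, if anything falls off the work surface, if the arm or the gripper's body presses on something with over 40 N, if the wrist force passes 120 N, or if a joint passes its speed limit or range.

ROBOT

A 6-joint arm with a two-finger parallel gripper is mounted at the origin on a cart in front of the work surface, level with it; the furniture and walls round the work are solid. World frame = base frame: x ahead of the robot, y to its left, z up, the work surface at z = 0. Lengths are in m, angles in rad, forces in N, time in s.
With the tool pointing down it reaches from about 0.375 to 0.825 m from the base axis. Payload 5.5 kg.
Tool frame: the origin (TCP) lies at the very end of the fingers, on their centre line; the grasp point (between the pads) lies 19 mm behind it; z points along the fingers, y is the direction in which the jaws open and shut (so a half turn about z gives the same grasp; the last joint's range is limited). The gripper opens to 85 mm and grips with 20 to 120 N. Pads are 22 mm wide; open, the fingers measure 114 mm over their backs; the gripper's body (76 mm by 85 mm) begins 54 mm behind the grasp point. The pads swing forward as they close: fully open they stand 13 mm farther back than shut.
Start: joints at [1.179, 0.314, -0.047, 1.21, 0, 1.571], TCP at [0.229, 0.555, 0.204] pointing down, gripper open.
Joint ranges: [-2.67, 2.67], [-0.69, 1.73], [-1.03, 1.25], [-2.08, 2.16], [-1.42, 1.45], [-3.14, 3.14]. Speed limits (rad/s): [2.39, 2.39, 3.01, 3.14, 3.14, 3.14].

INTERFACE

Orientations are given as a unit quaternion [x, y, z, w].
In Python, from cell import r, optics, ticket, finder gives the robot as it stands. The module is installed in compiled form; this text tells all that it offers.
- The arm moves only by the shell command python3 -m creep 'ROWS' [FORCE]. ROWS is JSON, a list of rows, each a list of 7 numbers: the shift along the tool's x, y, z in m, then the turn, a rotation vector about the tool's x, y, z in degrees, then the closure, from -1 (fully open) to 1 (shut). In form: [[tx, ty, tz, rx, ry, rz, fingers], ...]. A call has exactly 5 rows; each row is the pose to reach, as a shift and turn from the pose commanded when the call began, along the tool's axes at that moment; what a row does not reach only later rows make up. A row lasts 1/10 s, in which the tool goes at most 50 mm and 8.59 degrees, less where a joint would pass 70% of its speed; a pose out of reach is approached as far as the arm can. A call with a gripper value outside its range is refused whole. The fingers move at their own pace and stop on an object; FORCE is the grip in N (left out, the last holds). Time passes only in rows, so rows that repeat a pose let the fingers close, or fill a call up. It gives the time, the measured TCP pose, the force and the opening at its end, in the units of the state.
- r.get_state(): the state, without advancing time (a new reading comes with each control period).
- optics.get_image(name): name is "scene" or "top" or "wrist"; returns (picture, depth): 480x640x3 uint8, blue, green, red; 480x640 float32, m along the optical axis (not along the pixel's ray), 0 where there is no reading.
- optics.get_calibration(name): a dict with "camera_matrix" (3x3 intrinsics, pixels), "rvec" (rotation vector, rad) and "tvec" (3), from world to camera coordinates, as OpenCV has them; the wrist camera has in their place "T_tool_cam" (4x4, takes a point from camera to tool coordinates, whose origin is the TCP and whose axes are the flange's). Camera axes: x right, y down, z forward; pixel columns grow to the right and rows downward; lengths in m; the calibration is good to about 2 mm. A picture is of the moment at which its call begins: read the wrist's pose just before it. get_calibration takes no time and is no camera call.
- ticket.finish_job(): hands the job in, once; it reports no verdict.
Trained networks look in the newest picture that a camera, given by its name, has taken for a name from the list of things; names that differ only in an ending like _2 or _b are one class to them, and where a whole thing is asked for, a point or a joint stands for the part that bears it (a point fixed in the world has none). Each returns a list of dicts, best first, with "confidence" (0 to 1); they miss things now and then, are a little off and sometimes report something else, mostly with a low value. They report only what shows in the picture. A call takes as long as a camera call. They do not tell look-alikes from the thing itself.
- finder.recognise(camera, name): "rect" ([left, top, right, bottom] in pixels, round what is visible of it).
The state is a dict: "clock": time; "q": joint angles; "joint_vel": joint speeds; "effort": joint torques, N m; "eef_pos": TCP position; "tcp_rot": TCP orientation; "contact_force": force on the tool from outside, world axes, zero at the start; "moment": the same for the moment, N m; "finger_gap": finger opening in m.
Only numpy, scipy, OpenCV 4.12 (cv2) and the standard library are available. Lean on these libraries where they do the work, as an engineer would, in place of code of your own. Each camera call takes 0.05 s, during which the arm holds its last target.

## Working session

There is one attempt and no reset: what is moved stays moved. The work goes in short steps, Python scripts to look and compute and a shell command to move; the robot and the scene stay as the last step left them, time stands still between calls to the robot, and variables do not carry over. Pictures are saved under pics/ and viewed, and the job is handed in when it is done.

```bash
mkdir -p pics; ls
python3 - <<'E'
from cell import r, optics, ticket, finder
import cv2
print(r.get_state())
for n in ["scene","top","wrist"]:
    im,d=optics.get_image(n); cv2.imwrite(f"pics/a_{n}.png",im)
    import numpy as np; np.save(f"pics/a_{n}.npy",d)
    print(n,optics.get_calibration(n))
E
```

```text
pics
{'clock': 0.0, 'q': array([ 1.17900328e+00,  3.14243502e-01, -4.80762741e-02,  1.21017131e+00,
       -2.02765187e-05,  1.57083942e+00]), 'joint_vel': array([-3.21981802e-04,  7.78182972e-04, -5.80905712e-04,  3.31496954e-05,
        6.92286950e-04,  9.02947271e-04]), 'effort': array([-5.39291595e-04, -5.39582777e+01,  3.39754987e+01,  1.92643621e-02,
       -8.80687344e-05,  1.24692653e-05]), 'eef_pos': array([0.22888104, 0.55396785, 0.20352533]), 'tcp_rot': array([ 1.94667046e-01,  9.80869014e-01, -8.33151052e-04, -1.54977159e-04]), 'contact_force': array([0.19320178, 0.14922416, 0.1471049 ]), 'moment': array([0.00777849, 0.03714005, 0.02166651]), 'finger_gap': 0.08522731905948959}
scene {'camera_matrix': array([[577.66902812,   0.        , 320.06104688],
       [  0.        , 577.66902812, 247.60879867],
       [  0.        ,   0.        ,   1.        ]]), 'rvec': array([ 2.05269926, -0.73277773,  0.42719772]), 'tvec': array([-0.46884203,  0.16057557,  1.09724141])}
top {'camera_matrix': array([[522.43977778,   0.        , 317.2176413 ],
       [  0.        , 522.43977778, 243.99725219],
       [  0.        ,   0.        ,   1.        ]]), 'rvec': array([ 2.15313864, -2.14692627,  0.16606525]), 'tvec': array([-0.18424864,  0.46536176,  1.34153021])}
wrist {'camera_matrix': array([[379.70923886,   0.        , 323.47479906],
       [  0.        , 379.70923886, 241.34992974],
       [  0.        ,   0.        ,   1.        ]]), 'T_tool_cam': array([[-2.74282358e-04, -9.55817791e-01, -2.93959649e-01,
         7.44129102e-02],
       [ 9.99999603e-01, -5.11438662e-04,  7.29895834e-04,
         5.10635984e-04],
       [-8.47989753e-04, -2.93959332e-01,  9.55817552e-01,
        -1.68530005e-01],
       [ 0.00000000e+00,  0.00000000e+00,  0.00000000e+00,
         1.00000000e+00]])}
```

View pics/a_scene.png

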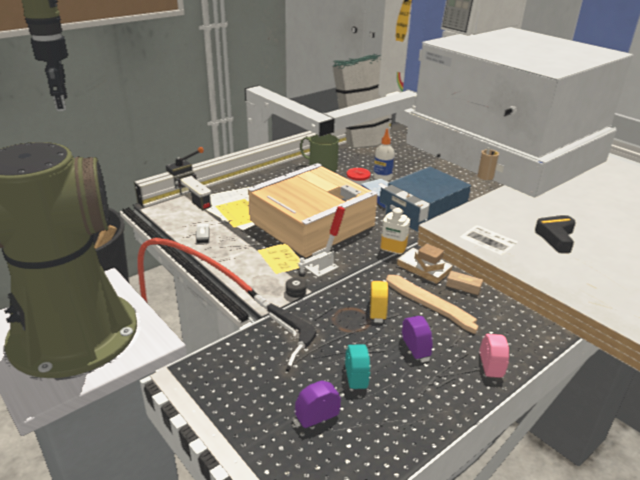

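View pics/a_top.png

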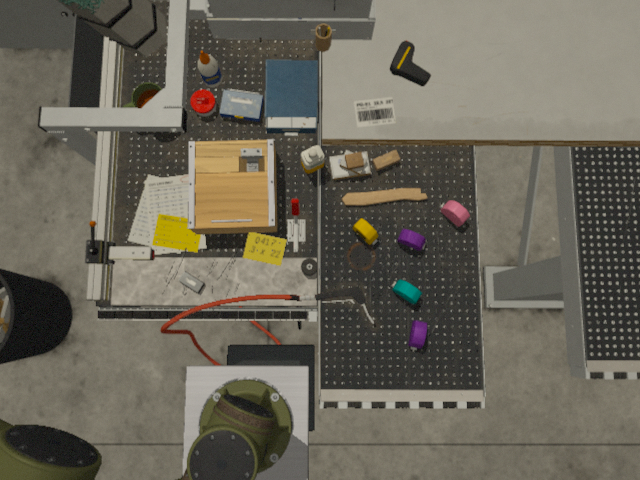

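View pics/a_wrist.png

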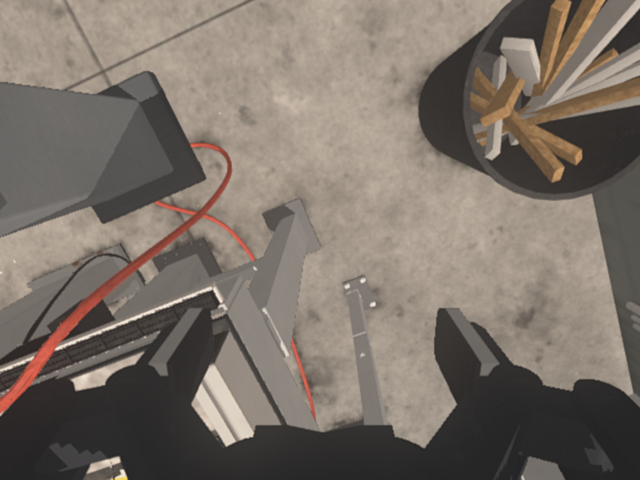

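The scene picture shows the locker at about (313,207), the tape (yellow) at (378,299), the oil bottle at (395,232) and the wheel at (296,286). In the top view the locker is at (232,187), the yellow tape at (366,231) and the look-alikes at (411,240), (406,291), (418,333) and (455,212). The yellow one fits the description. The look-alikes are purple, turquoise and pink.

```bash
cat > h.py <<'E'
import numpy as np, cv2
from scipy.spatial.transform import Rotation as R
def cam2world(cal, pose=None):
    if 'rvec' in cal:
        Rm=cv2.Rodrigues(cal['rvec'])[0]; T=np.eye(4); T[:3,:3]=Rm.T; T[:3,3]=-Rm.T@cal['tvec']; return T
    T=np.eye(4); T[:3,:3]=R.from_quat(pose[1]).as_matrix(); T[:3,3]=pose[0]
    return T@cal['T_tool_cam']
def cloud(cal,d,pose=None):
    K=cal['camera_matrix']; v,u=np.mgrid[:480,:640]
    P=np.stack([(u-K[0,2])/K[0,0]*d,(v-K[1,2])/K[1,1]*d,d],-1)
    T=cam2world(cal,pose); W=P@T[:3,:3].T+T[:3,3]; W[d<=0]=np.nan; return W
def proj(cal,p,pose=None):
    K=cal['camera_matrix'];T=np.linalg.inv(cam2world(cal,pose)); c=np.asarray(p)@T[:3,:3].T+T[:3,3]
    q=c@K.T; return q[...,:2]/q[...,2:]
E
python3 - <<'E'
from cell import r, optics, ticket, finder
from h import *
np.set_printoptions(precision=4,suppress=True)
for n in ["top","scene"]:
    W=cloud(optics.get_calibration(n),np.load(f"pics/a_{n}.npy")); np.save(f"pics/W_{n}.npy",W)
    im=cv2.imread(f"pics/a_{n}.png")
    im2=im[120:300,170:490] if n=="top" else im[140:340,220:480]
    cv2.imwrite(f"pics/a_{n}_z.png",cv2.resize(im2,None,fx=2.5 if n=="top" else 3,fy=2.5 if n=="top" else 3,interpolation=cv2.INTER_CUBIC))
W=np.load("pics/W_top.npy")
for u,v in [(232,160),(232,200),(250,165),(366,231),(313,160),(310,267),(295,205),(115,120),(180,60),(295,235),(192,145),(272,145),(272,230),(192,230)]: print((u,v),W[v,u])
for nm in ["pin_box","oil_bottle","wheel","tape","locker","notch"]:
  for c in ["top","scene"]:
    print(nm,c,[(np.round(x["confidence"],2),np.round(x["rect"])) for x in finder.recognise(c,nm)][:5])
E
```

```text
(232, 160) [0.677  0.0386 0.088 ]
(232, 200) [0.5722 0.0366 0.0834]
(250, 165) [ 0.671  -0.0053  0.0647]
(366, 231) [ 0.4972 -0.3096  0.0571]
(313, 160) [ 0.6796 -0.171   0.0831]
(310, 267) [ 0.4085 -0.164   0.0004]
(295, 205) [ 0.5501 -0.1267  0.1265]
(115, 120) [0.736  0.2989 0.2086]
(180, 60) [0.8875 0.1506 0.2108]
(295, 235) [ 0.4893 -0.1243  0.0373]
(192, 145) [0.7159 0.1427 0.0908]
(272, 145) [ 0.7165 -0.0646  0.0921]
(272, 230) [ 0.5059 -0.0619  0.0171]
(192, 230) [0.4992 0.1438 0.0512]
pin_box top [(np.float64(0.62), array([178., 273., 206., 292.]))]
pin_box scene [(np.float64(0.57), array([197., 221., 208., 247.]))]
oil_bottle top [(np.float64(0.72), array([300., 146., 323., 174.]))]
oil_bottle scene [(np.float64(0.88), array([378., 211., 412., 253.])), (np.float64(0.17), array([244., 164., 379., 259.]))]
wheel top [(np.float64(0.81), array([300., 255., 317., 277.]))]
wheel scene [(np.float64(0.74), array([284., 274., 309., 295.]))]
tape top [(np.float64(0.84), array([397., 226., 426., 250.])), (np.float64(0.83), array([406., 320., 428., 348.])), (np.float64(0.79), array([443., 202., 467., 223.])), (np.float64(0.76), array([351., 218., 375., 245.])), (np.float64(0.61), array([395., 279., 418., 300.]))]
tape scene [(np.float64(0.95), array([405., 315., 436., 359.])), (np.float64(0.9), array([482., 334., 510., 376.])), (np.float64(0.83), array([371., 278., 390., 321.])), (np.float64(0.64), array([346., 344., 371., 388.])), (np.float64(0.57), array([292., 381., 339., 425.]))]
locker top [(np.float64(0.68), array([188., 141., 278., 232.]))]
locker scene [(np.float64(0.81), array([249., 164., 376., 256.]))]
notch top [(np.float64(0.66), array([188., 139., 278., 233.]))]
notch scene [(np.float64(0.62), array([246., 164., 378., 257.]))]
```

View pics/a_top_z.png

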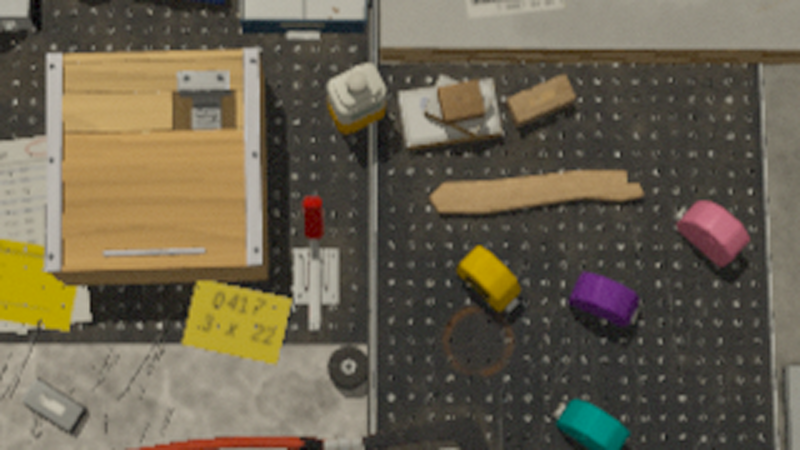

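View pics/a_scene_z.png

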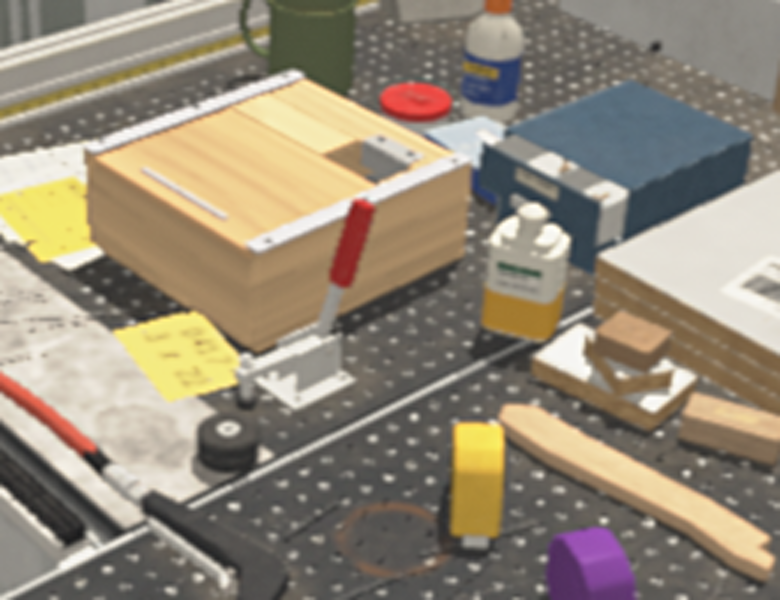

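Run:
```python
from h import *
np.set_printoptions(precision=4,suppress=True)
W=np.load("pics/W_top.npy"); im=cv2.imread("pics/a_top.png")
# locker top pts
X,Y,Z=W[...,0],W[...,1],W[...,2]
m=(Z>0.078)&(Z<0.1)&(X>0.47)&(X<0.75)&(Y>-0.09)&(Y<0.18)
m=cv2.morphologyEx(m.astype(np.uint8),cv2.MORPH_OPEN,np.ones((5,5)))>0
rc=cv2.minAreaRect(np.c_[X[m],Y[m]].astype(np.float32)); print("locker",rc,cv2.boxPoints(rc))
m=(Z>0.04)&(Z<0.07)&(X>0.44)&(X<0.56)&(Y>-0.36)&(Y<-0.26)
P=np.c_[X[m],Y[m]].astype(np.float32);print(P.shape, Z[m].max())
rc=cv2.minAreaRect(P); print("tape",rc,cv2.boxPoints(rc))
# notch
m=(Z<0.078)&(X>0.55)&(X<0.71)&(Y>-0.06)&(Y<0.13)
print("notch",X[m].min(),X[m].max(),Y[m].min(),Y[m].max(),np.median(X[m]),np.median(Y[m]),np.median(Z[m]))
```

```text
locker ((0.6178187727928162, 0.039194680750370026), (0.23285654187202454, 0.22105689346790314), 1.8506488800048828) [[ 0.4979  0.1459]
 [ 0.505  -0.075 ]
 [ 0.7378 -0.0675]
 [ 0.7306  0.1534]]
(301, 2) 0.06684410684161812
tape ((0.5036407113075256, -0.3098360598087311), (0.06337730586528778, 0.03357110172510147), 46.406490325927734) [[ 0.4696 -0.3212]
 [ 0.4939 -0.3444]
 [ 0.5376 -0.2985]
 [ 0.5133 -0.2753]]
notch 0.563280616807931 0.7098020850774307 -0.039969654744129945 0.03309516226775572 0.6832039066325557 -0.007964169218706935 0.013084076593691707
```

The yellow tape is the one meant: top crop (490,278), scene crop (478,478). The other bodies of that shape are purple, turquoise and pink. The notch shows at crop (205,100), matching my locker pose (0.618, 0.039, yaw 1.85°). Next I'll write a move calculator.

```bash
cat > mv.py <<'E'
import sys
from cell import r
from h import *
np.set_printoptions(precision=4,suppress=True)
# usage: mv.py x y z yaw_y_deg   (tool straight down, tool y at yaw)
def go(x,y,z,yaw):
    s=r.get_state(); Rc=R.from_quat(s['tcp_rot'])
    a=np.radians(yaw); ty=np.array([np.cos(a),np.sin(a),0]); tz=np.array([0,0,-1.]); tx=np.cross(ty,tz)
    Rt=R.from_matrix(np.c_[tx,ty,tz])
    d=Rc.inv().apply(np.array([x,y,z])-s['eef_pos']); rv=np.degrees((Rc.inv()*Rt).as_rotvec())
    yy=Rc.apply([0,1,0])
    print("clock",round(s['clock'],2),"pos",s['eef_pos'],"yaw",np.round(np.degrees(np.arctan2(yy[1],yy[0])),2),"F",s['contact_force'],"gap",round(s['finger_gap'],4))
    print("shift mm",np.round(d*1000,1),"len",np.round(np.linalg.norm(d)*1000,1),"rv",np.round(rv,2))
if __name__=="__main__": go(*map(float,sys.argv[1:5]))
E
python3 mv.py 0.60 -0.01 0.29 91.85
```

```text
clock 0.75 pos [0.2291 0.5546 0.2044] yaw 67.55 F [-0.77    0.5942 -0.2305] gap 0.0852
shift mm [-558.4 -380.1  -85.6] len 680.9 rv [  0.   -0.  -24.3]
```

```bash
python3 -m creep '[[-0.02,-0.014,-0.03,0,0,0,0.5],[-0.06,-0.041,-0.06,0,0,-2,1],[-0.1,-0.068,-0.085,0,0,-4,1],[-0.14,-0.095,-0.085,0,0,-6,1],[-0.18,-0.122,-0.085,0,0,-8,1]]'; python3 mv.py 0.60 -0.01 0.29 91.85
```

```text
clock: 1.25
eef_pos: [0.3464, 0.3778, 0.2909]
tcp_rot: [0.125, 0.992, 0.001, 0.001]
contact_force: [0.1, 0.6, -0.9]
finger_gap: 0.0121
clock 1.25 pos [0.3464 0.3778 0.2909] yaw 75.69 F [ 0.0613  0.5545 -0.9226] gap 0.0121
shift mm [-341.5 -313.1    0.6] len 463.3 rv [  0.14   0.11 -16.16]
```

```bash
python3 -m creep '[[-0.034,-0.031,0,0,0,-2,1],[-0.068,-0.062,0,0,0,-4,1],[-0.102,-0.094,0,0,0,-6,1],[-0.137,-0.125,0,0,0,-8,1],[-0.171,-0.157,0,0,0,-10,1]]';python3 -m creep '[[-0.034,-0.031,0,0,0,-2,1],[-0.068,-0.062,0,0,0,-4,1],[-0.102,-0.094,0,0,0,-6,1],[-0.137,-0.125,0,0,0,-6,1],[-0.165,-0.14,0,0,0,-6,1]]';  python3 mv.py 0.60 -0.01 0.29 91.85
```

```text
clock: 1.75
eef_pos: [0.4725, 0.1821, 0.2896]
tcp_rot: [0.038, 0.999, 0.0, 0.0]
contact_force: [1.2, 0.2, 0.1]
finger_gap: 0.0001
clock: 2.25
eef_pos: [0.6267, 0.0284, 0.2892]
tcp_rot: [-0.012, 1.0, -0.0, 0.0]
contact_force: [0.6, -0.5, 0.5]
finger_gap: 0.0001
clock 2.25 pos [0.6267 0.0284 0.2892] yaw 91.4 F [ 0.561  -0.4841  0.4714] gap 0.0001
shift mm [ 27.6 -37.7  -0.8] len 46.8 rv [-0.04  0.02 -0.45]
```

Run:
```python
from cell import r, optics, ticket, finder
from h import *
s=r.get_state(); im,d=optics.get_image("wrist"); cv2.imwrite("pics/b_wrist.png",im)
np.savez("pics/b.npz",d=d,p=s['eef_pos'],q=s['tcp_rot'])
```

```text
(no output)
```

View pics/b_wrist.png

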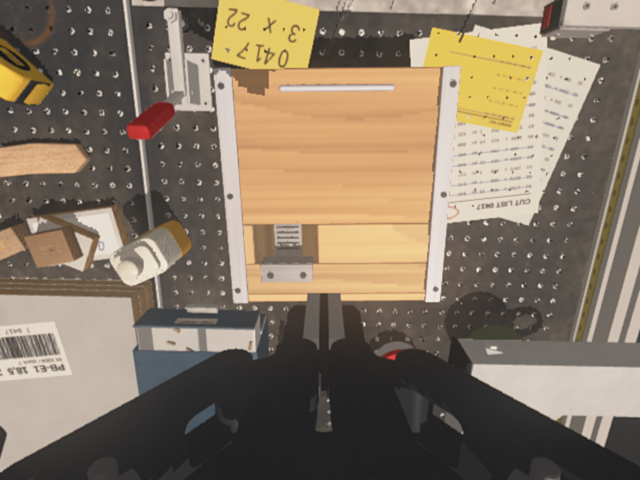

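The wrist view shows the whole locker, with the notch at (285,245), the ribbed hook pad at (287,235), the keeper at (287,270) and the door edge at row ~223. I'll fit the pose and overlay it.

Run:
```python
from cell import r, optics
from h import *
np.set_printoptions(precision=4,suppress=True)
z=np.load("pics/b.npz"); cal=optics.get_calibration("wrist"); pose=(z['p'],z['q']); W=cloud(cal,z['d'],pose)
X,Y,Z=W[...,0],W[...,1],W[...,2]
m=(Z>0.08)&(Z<0.1)&(X>0.45)&(X<0.76)&(Y>-0.1)&(Y<0.18); m[300:]=False
m=cv2.morphologyEx(m.astype(np.uint8),cv2.MORPH_OPEN,np.ones((5,5)))>0
rc=cv2.minAreaRect(np.c_[X[m],Y[m]].astype(np.float32)); print(rc)
for c,yw in [((0.618,0.039),1.85)]:
  a=np.radians(yw); f=lambda x,y,zz:[c[0]+np.cos(a)*x-np.sin(a)*y,c[1]+np.sin(a)*x+np.cos(a)*y,zz]
  im=cv2.imread("pics/b_wrist.png"); im=cv2.resize(im,None,fx=2,fy=2,interpolation=cv2.INTER_CUBIC)
  for pts,col in [([(-.115,-.11,.092),(-.115,.11,.092),(.115,.11,.092),(.115,-.11,.092)],(0,0,255)),([(.03,-.085,.088),(.03,-.019,.088),(.072,-.019,.088),(.072,-.085,.088)],(255,0,0)),([(.03,-.067,.063),(.03,-.037,.063),(.07,-.037,.063),(.07,-.067,.063)],(0,255,0))]:
    q=(proj(cal,np.array([f(*p) for p in pts]),pose)*2+.5).astype(np.int32); cv2.polylines(im,[q],True,col,1)
  cv2.imwrite("pics/b_ov.png",im[100:640,380:960])
for u,v in [(287,235),(278,240),(287,210),(287,270),(270,285),(380,240),(227,250),(445,150)]: print((u,v),W[v,u])
```

```text
((0.6175960898399353, 0.04099991172552109), (0.2291484922170639, 0.22036997973918915), 1.8524885177612305)
(287, 235) [ 0.668  -0.0098  0.0625]
(278, 240) [ 0.6738 -0.0196  0.0629]
(287, 210) [ 0.6349 -0.0074  0.0871]
(287, 270) [ 0.6986 -0.0076  0.0879]
(270, 285) [ 0.7171 -0.026   0.0855]
(380, 240) [0.664  0.0875 0.0864]
(227, 250) [ 0.7082 -0.0921 -0.0009]
(445, 150) [0.5728 0.1419 0.0908]
```

View pics/b_ov.png

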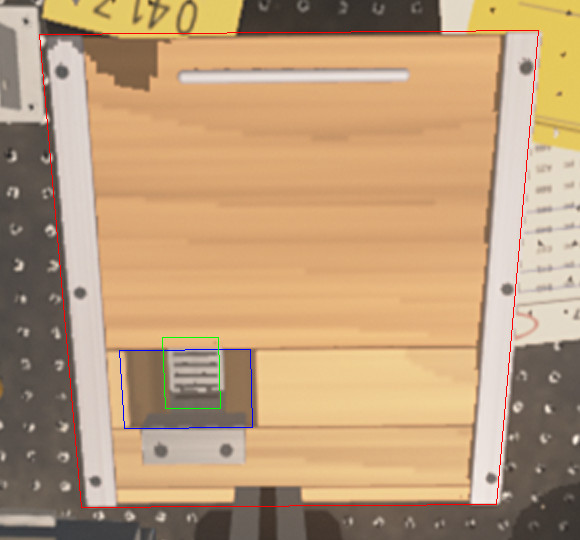

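```bash
python3 mv.py 0.666 -0.0101 0.12 91.85
```

```text
clock 2.3 pos [0.6298 0.0266 0.288 ] yaw 91.31 F [ 0.8682 -1.5379  0.0326] gap -0.0002
shift mm [-35.1 -37.1 168.1] len 175.7 rv [-0.13  0.08 -0.54]
```

```bash
python3 -m creep '[[-0.018,-0.018,0.02,0,0,-0.5,1],[-0.035,-0.037,0.05,0,0,-0.5,1],[-0.035,-0.037,0.1,0,0,-0.5,1],[-0.035,-0.037,0.14,0,0,-0.5,1],[-0.035,-0.037,0.168,0,0,-0.5,1]]'; python3 mv.py 0.6655 -0.0101 0.075 91.85
```

```text
clock: 2.8
eef_pos: [0.6595, -0.0046, 0.1178]
tcp_rot: [-0.018, 1.0, 0.0, -0.002]
contact_force: [-0.4, -0.2, 0.5]
finger_gap: 0.0
clock 2.8 pos [ 0.6595 -0.0046  0.1178] yaw 92.03 F [-0.429  -0.222   0.5115] gap 0.0
shift mm [-6.  -5.7 42.8] len 43.6 rv [ 0.01 -0.21  0.18]
```

```bash
python3 -m creep '[[-0.003,-0.003,0,0,0,0,1],[-0.006,-0.0055,0,0,0,0,1],[-0.006,-0.0055,0,0,0,0,1],[-0.006,-0.0055,0,0,0,0,1],[-0.006,-0.0055,0,0,0,0,1]]'; python3 mv.py 0.6655 -0.0101 0.075 91.85
```

```text
clock: 3.3
eef_pos: [0.6686, -0.0098, 0.1231]
tcp_rot: [-0.018, 1.0, -0.0, 0.001]
contact_force: [0.1, 0.7, 0.1]
finger_gap: -0.0003
clock 3.3 pos [ 0.6686 -0.0098  0.1231] yaw 92.05 F [0.1227 0.665  0.1089] gap -0.0003
shift mm [ 3.2 -0.2 48.1] len 48.2 rv [-0.01  0.15  0.2 ]
```

Run:
```python
from cell import r, optics
from h import *
im,d=optics.get_image("wrist"); cv2.imwrite("pics/c_wrist.png",im)
```

```text
(no output)
```

View pics/c_wrist.png

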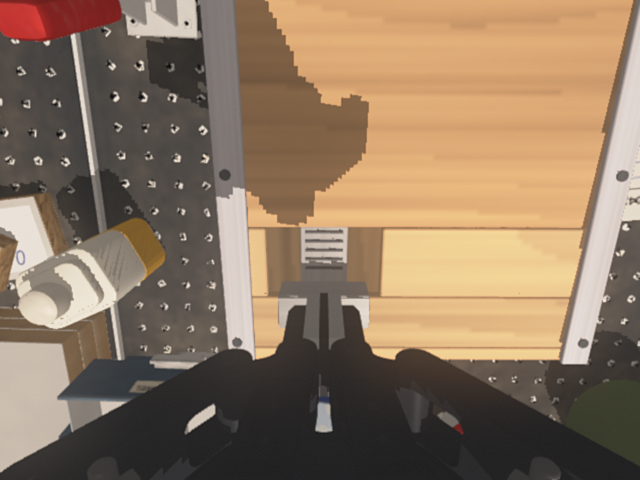

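The finger pair (column 323) lines up with the ribbed hook pad (301–347, 240). I'll descend into the notch.

```bash
python3 -m creep '[[0.003,0,0.015,0,0,0,1],[0.003,0,0.03,0,0,0,1],[0.003,0,0.046,0,0,0,1],[0.003,0,0.046,0,0,0,1],[0.003,0,0.046,0,0,0,1]]'; python3 mv.py 0.6655 -0.0101 0.06 91.85
```

```text
clock: 3.85
eef_pos: [0.664, -0.0099, 0.075]
tcp_rot: [-0.018, 1.0, 0.0, -0.001]
contact_force: [0.4, 1.1, 0.5]
finger_gap: -0.0003
clock 3.85 pos [ 0.664  -0.0099  0.075 ] yaw 92.05 F [0.4231 1.0603 0.4794] gap -0.0003
shift mm [-1.5 -0.2 15. ] len 15.0 rv [ 0.   -0.07  0.2 ]
```

```bash
python3 -m creep '[[0,0,0.008,0,0,0,1],[0,0,0.013,0,0,0,1],[0,0,0.017,0,0,0,1],[0,0,0.0205,0,0,0,1],[0,0,0.0205,0,0,0,1]]'; python3 mv.py 0.6655 -0.0101 0.054 91.85
```

```text
clock: 4.35
eef_pos: [0.6641, -0.0099, 0.0542]
tcp_rot: [-0.018, 1.0, 0.0, -0.0]
contact_force: [-0.3, -0.1, 0.2]
finger_gap: -0.0001
clock 4.35 pos [ 0.6641 -0.0099  0.0542] yaw 92.06 F [-0.2919 -0.139   0.1562] gap -0.0001
shift mm [-1.4 -0.2  0.2] len 1.5 rv [ 0.   -0.05  0.21]
```

Run:
```python
from cell import r, optics
from h import *
im,d=optics.get_image("wrist"); cv2.imwrite("pics/d_wrist.png",im[100:400,180:500].repeat(2,0).repeat(2,1))
s=r.get_state(); print(s['contact_force'],s['moment'],s['effort'])
im,d=optics.get_image("scene"); cv2.imwrite("pics/d_scene.png",cv2.resize(im[130:280,230:430],None,fx=4,fy=4))
```

```text
[ 0.57033848 -0.43964849  0.27956475] [ 0.00558992 -0.06183335  0.00653845] [ 1.69723935e-03 -6.32516885e+01  3.11406040e+01 -5.08490496e-02
 -9.70206793e-05  3.13152520e-05]
```

View pics/d_wrist.png

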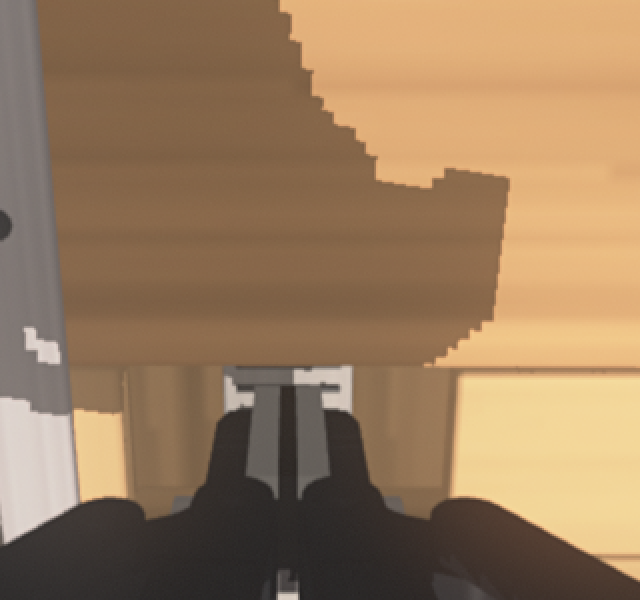

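View pics/d_scene.png

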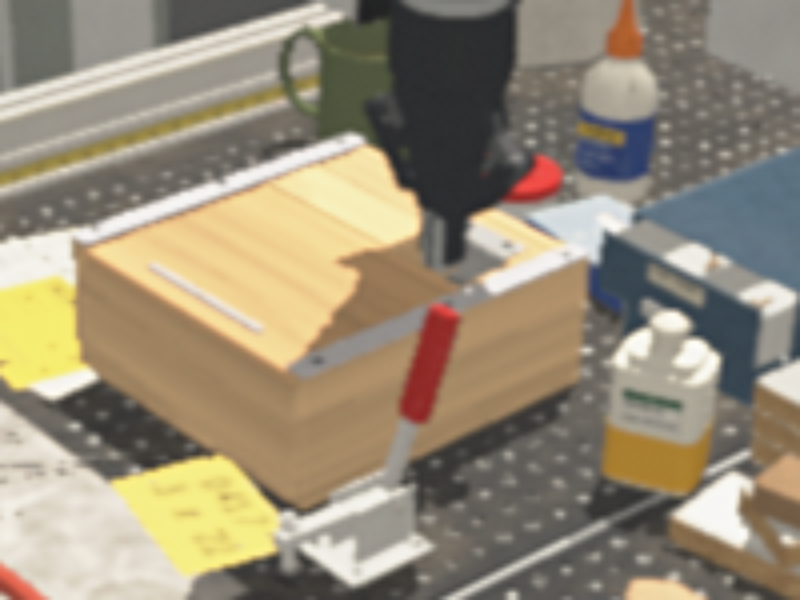

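Run:
```python
from cell import r, optics
from h import *
np.set_printoptions(precision=4,suppress=True)
s=r.get_state(); im,d=optics.get_image("wrist"); cal=optics.get_calibration("wrist"); pose=(s['eef_pos'],s['tcp_rot'])
print(s['eef_pos'],proj(cal,np.array([s['eef_pos']]),pose))
W=cloud(cal,d,pose)
c=np.array([.618,.0405]);a=np.radians(1.85);Rm=np.array([[np.cos(a),-np.sin(a)],[np.sin(a),np.cos(a)]])
for u in (298,313,324,334):
  for v in range(276,345,5):
    w=W[v,u]; l=(w[:2]-c)@Rm; print(u,v,np.round(np.r_[l,w[2]]*1000,1))
```

```text
[ 0.6645 -0.01    0.0548] [[322.7758 285.7073]]
298 276 [ 26.9 -61.6  86.2]
298 281 [ 29.3 -61.7  85.6]
298 286 [ 42.1 -63.4  61.4]
298 291 [ 43.8 -63.3  63.1]
298 296 [ 47.  -63.5  61.7]
298 301 [ 49.6 -63.5  61.6]
298 306 [ 39.  -61.7  87.9]
298 311 [ 38.8 -61.4  92.3]
298 316 [ 38.7 -61.1  96.6]
298 321 [ 38.6 -60.9 100.5]
298 326 [ 38.6 -60.7 104.1]
298 331 [ 38.5 -60.4 107.6]
298 336 [ 39.2 -60.3 109.6]
298 341 [ 32.3 -59.3 123.8]
313 276 [ 27.2 -55.8  85.4]
313 281 [ 29.5 -55.8  85. ]
313 286 [ 41.7 -56.5  62.3]
313 291 [ 44.3 -56.5  62.1]
313 296 [ 34.4 -55.7  88.4]
313 301 [ 34.5 -55.6  92.5]
313 306 [ 34.  -55.5  97.7]
313 311 [ 34.7 -55.4 100.3]
313 316 [ 34.7 -55.4 103.9]
313 321 [ 34.8 -55.3 107.2]
313 326 [ 34.4 -55.2 111.4]
313 331 [ 34.4 -55.1 114.6]
313 336 [ 34.6 -55.  117.3]
313 341 [ 35.9 -55.  118.1]
324 276 [ 27.1 -51.5  85.7]
324 281 [ 28.9 -51.5  86.3]
324 286 [ 42.1 -51.4  61.4]
324 291 [ 44.  -51.4  62.8]
324 296 [ 35.1 -51.5  86.9]
324 301 [ 34.7 -51.5  92.1]
324 306 [ 34.8 -51.5  96.1]
324 311 [nan nan nan]
324 316 [ 34.3 -51.5 104.7]
324 321 [ 34.7 -51.5 107.4]
324 326 [ 34.8 -51.5 110.7]
324 331 [ 34.4 -51.5 114.6]
324 336 [ 34.7 -51.5 117.1]
324 341 [ 35.5 -51.5 118.8]
334 276 [ 27.2 -47.6  85.6]
334 281 [ 28.9 -47.6  86.5]
334 286 [ 41.8 -46.8  61.9]
334 291 [ 44.  -46.8  62.7]
334 296 [ 34.6 -47.6  87.9]
334 301 [ 34.9 -47.7  91.7]
334 306 [ 34.6 -47.8  96.4]
334 311 [ 34.7 -47.9 100.3]
334 316 [ 34.5 -48.  104.3]
334 321 [ 35.3 -48.1 106.4]
334 326 [ 34.7 -48.2 110.8]
334 331 [ 34.7 -48.3 114.1]
334 336 [ 34.7 -48.3 117. ]
334 341 [ 35.4 -48.4 118.8]
```

Run:
```python
from cell import r, optics
from h import *
np.set_printoptions(precision=4,suppress=True)
cal=optics.get_calibration("wrist"); z=np.load("pics/b.npz"); K=cal['camera_matrix'];T=cal['T_tool_cam']
def tool(d,u,v): 
    p=np.array([(u-K[0,2])/K[0,0],(v-K[1,2])/K[1,1],1])*d[v,u]; return (T[:3,:3]@p+T[:3,3])*1000
for v in range(286,346,4): print("shut",v,*[np.round(tool(z['d'],u,v),1) for u in (305,313,334)])
d=np.load("pics/a_wrist.npy")
for u,v in [(440,310),(450,312),(455,320),(205,312),(195,315),(460,360)]: print("open",u,v,np.round(tool(d,u,v),1))
```

```text
shut 286 [-89.3 -19.1 202. ] [-89.3 -10.6 201.9] [-89.3  11.6 201.9]
shut 290 [-94.5 -19.3 203.2] [-94.2 -10.7 202.5] [-93.6  11.6 201.2]
shut 294 [-98.9 -19.3 202.6] [  9.6  -3.9 -29.9] [ 10.    4.5 -30.9]
shut 298 [-103.4  -19.3  202.2] [ 10.   -3.7 -34.4] [ 10.1   4.4 -34.6]
shut 302 [-151.5  -24.1  290.5] [ 10.1  -3.6 -38.1] [ 10.4   4.3 -38.7]
shut 306 [  6.1  -6.9 -33.4] [ 10.2  -3.6 -41.7] [ 10.4   4.2 -42.1]
shut 310 [  5.5  -6.8 -35.6] [ 10.4  -3.5 -45.2] [ 10.2   4.1 -44.8]
shut 314 [ 10.1  -6.2 -47.6] [ 10.7  -3.4 -48.8] [ 10.2   4.  -47.8]
shut 318 [ 10.2  -6.1 -50.7] [ 10.2  -3.3 -50.7] [  9.8   4.  -50. ]
shut 322 [  9.5  -6.  -52.2] [  9.8  -3.3 -52.8] [  9.8   3.9 -52.8]
shut 326 [ 10.4  -5.8 -56.5] [ 10.4  -3.2 -56.5] [ 10.6   3.8 -56.9]
shut 330 [ 10.   -5.7 -58.3] [ 10.8  -3.1 -59.8] [ 10.2   3.7 -58.7]
shut 334 [ 10.6  -5.6 -61.9] [  9.8  -3.1 -60.6] [ 10.5   3.6 -61.8]
shut 338 [ 10.7  -5.5 -64.4] [  9.9  -3.  -63.1] [ 10.4   3.6 -63.9]
shut 342 [ 11.1  -5.3 -67.2] [ 10.9  -2.9 -66.9] [ 11.4   3.5 -67.8]
open 440 310 [  9.4  42.9 -43.2]
open 450 312 [  9.8  45.8 -45.6]
open 455 320 [ 10.5  45.2 -52.7]
open 205 312 [ 10.2 -42.  -46.3]
open 195 315 [  9.7 -45.2 -47.6]
open 460 360 [  3.7  43.1 -65.8]
```

Run:
```python
from cell import r, optics
from h import *
np.set_printoptions(precision=4,suppress=True)
cal=optics.get_calibration("wrist"); z=np.load("pics/b.npz"); W=cloud(cal,z['d'],(z['p'],z['q']))
Rm=R.from_quat(z['q']); L=(W-z['p']).reshape(-1,3)@Rm.as_matrix()*1000; L=L[~np.isnan(L[:,0])]
L=L[(L[:,2]<20)&(abs(L[:,1])<110)]
for a in range(-100,100,8):
    m=(L[:,1]>=a)&(L[:,1]<a+8)
    if m.any(): i=L[m][:,2].argmax(); print(a,m.sum(),np.round(np.percentile(L[m][:,2],[95,99,100]),1),np.round(L[m][i],1))
```

```text
-68 58 [-110.3 -109.7 -109.7] [  10.6  -60.4 -109.7]
-60 1526 [-103.4 -101.7  -99.4] [ 10.  -53.1 -99.4]
-52 2785 [-95.5 -92.4 -90.2] [ 10.8 -44.7 -90.2]
-44 5023 [-86.5 -82.6 -79.7] [ -9.7 -36.2 -79.7]
-36 4699 [-78.3 -74.9 -70.9] [ 11.  -28.1 -70.9]
-28 3109 [-75.  -71.4 -68.6] [  6.  -20.2 -68.6]
-20 3483 [-69.2 -43.4 -35.1] [  6.1 -12.3 -35.1]
-12 6165 [-44.5 -34.4 -29.3] [  9.7  -5.5 -29.3]
-4 5351 [-41.2 -32.3 -29.3] [  9.8   2.1 -29.3]
4 6248 [-44.3 -34.3 -29.3] [  9.7   5.3 -29.3]
12 3760 [-67.3 -41.1 -32.3] [  6.   12.  -32.3]
20 3054 [-74.5 -71.1 -67.5] [  5.3  20.8 -67.5]
28 4475 [-78.1 -74.6 -70.6] [ 10.7  28.9 -70.6]
36 5231 [-85.5 -81.8 -78.3] [ 10.4  36.1 -78.3]
44 2863 [-94.9 -91.7 -88.3] [ 10.4  44.4 -88.3]
52 1614 [-102.8 -100.7  -98.9] [ 10.6  52.1 -98.9]
60 49 [-109.6 -109.3 -109.3] [  10.    60.3 -109.3]
```

The tip check disagrees with the stated TCP. The wrist picture puts the shut fingertips about 29 mm behind it, so the true tip is now at z≈0.084 and still above the hook, which fits the zero force. I'll go lower in small steps and watch the force.

```bash
python3 -m creep '[[0,0,0.004,0,0,0,1],[0,0,0.008,0,0,0,1],[0,0,0.012,0,0,0,1],[0,0,0.016,0,0,0,1],[0,0,0.018,0,0,0,1]]';  python3 -m creep '[[0,0,0.002,0,0,0,1],[0,0,0.004,0,0,0,1],[0,0,0.006,0,0,0,1],[0,0,0.006,0,0,0,1],[0,0,0.006,0,0,0,1]]'; python3 mv.py 0.6645 -0.0101 0.025 91.85
```

```text
clock: 5.0
eef_pos: [0.6641, -0.0099, 0.0361]
tcp_rot: [-0.018, 1.0, 0.0, -0.0]
contact_force: [0.2, 0.7, 1.1]
finger_gap: 0.0001
clock: 5.5
eef_pos: [0.6645, -0.0099, 0.0311]
tcp_rot: [-0.018, 1.0, -0.0, 0.0]
contact_force: [-1.9, 0.6, 4.4]
finger_gap: 0.0002
clock 5.5 pos [ 0.6645 -0.0099  0.0311] yaw 92.05 F [-1.9303  0.5746  4.393 ] gap 0.0002
shift mm [ 0.  -0.2  6.1] len 6.1 rv [-0.    0.01  0.2 ]
```

Contact came at about z_TCP 0.033, as the picture predicted (offset 29 mm confirmed). Now I'll press clear.

```bash
python3 -m creep '[[0,0,0.002,0,0,0,1],[0,0,0.004,0,0,0,1],[0,0,0.0065,0,0,0,1],[0,0,0.007,0,0,0,1],[0,0,0.007,0,0,0,1]]'; python3 mv.py 0.6645 -0.0101 0.024 91.85
```

```text
clock: 6.0
eef_pos: [0.6648, -0.01, 0.0244]
tcp_rot: [-0.018, 1.0, -0.0, 0.0]
contact_force: [-3.8, 0.3, 8.7]
finger_gap: -0.0
clock 6.0 pos [ 0.6648 -0.01    0.0244] yaw 92.05 F [-3.8105  0.2569  8.7423] gap -0.0
shift mm [ 0.3 -0.1  0.4] len 0.5 rv [-0.    0.04  0.2 ]
```

```bash
python3 -m creep '[[0.003,0,0,0,0,0,1],[0.006,0,0,0,0,0,1],[0.01,0,0,0,0,0,1],[0.015,0,0,0,0,0,1],[0.02,0,0,0,0,0,1]]'; python3 mv.py 0.53 -0.0144 0.024 91.85
```

```text
clock: 6.5
eef_pos: [0.6477, -0.0106, 0.0254]
tcp_rot: [-0.018, 1.0, 0.0, 0.003]
contact_force: [3.0, 0.5, 6.8]
finger_gap: -0.0001
clock 6.5 pos [ 0.6477 -0.0106  0.0254] yaw 92.06 F [2.9861 0.494  6.8351] gap -0.0001
shift mm [117.7   0.4   0.7] len 117.7 rv [-0.    0.34  0.21]
```

```bash
python3 -m creep '[[0.01,0,0.0005,0,0,0,1],[0.022,0,0.0005,0,0,0,1],[0.034,0,0.0005,0,0,0,1],[0.046,0,0.0005,0,0,0,1],[0.058,0,0.0005,0,0,0,1]]'; python3 mv.py 0.532 -0.0144 0.024 91.85
```

```text
clock: 7.0
eef_pos: [0.5896, -0.0125, 0.0249]
tcp_rot: [-0.018, 1.0, 0.0, 0.003]
contact_force: [3.0, 1.4, 7.2]
finger_gap: 0.0003
clock 7.0 pos [ 0.5896 -0.0125  0.0249] yaw 92.06 F [3.0129 1.3715 7.1773] gap 0.0003
shift mm [57.6  0.2  0.5] len 57.6 rv [0.02 0.36 0.21]
```

```bash
python3 -m creep '[[0.012,0,0,0,0,0,1],[0.024,0,0,0,0,0,1],[0.036,0,0,0,0,0,1],[0.046,0,0,0,0,0,1],[0.053,0,0,0,0,0,1]]'; python3 -m creep '[[0.002,0,0,0,0,0,1],[0.003,0,0,0,0,0,1],[0.004,0,0,0,0,0,1],[0.005,0,0,0,0,0,1],[0.005,0,0,0,0,0,1]]'; python3 mv.py 0.532 -0.0144 0.024 91.85
```

```text
clock: 7.5
eef_pos: [0.5372, -0.0144, 0.025]
tcp_rot: [-0.018, 1.0, 0.0, 0.004]
contact_force: [7.8, 0.7, 6.3]
finger_gap: 0.0004
clock: 8.0
eef_pos: [0.5355, -0.0147, 0.0259]
tcp_rot: [-0.018, 1.0, 0.0, 0.006]
contact_force: [8.7, 0.6, 4.8]
finger_gap: -0.0003
clock 8.0 pos [ 0.5355 -0.0147  0.0259] yaw 92.06 F [8.7156 0.5671 4.7943] gap -0.0003
shift mm [3.5 0.4 1.8] len 4.0 rv [-0.    0.68  0.21]
```

The door is at its stop: force rose to 8.7 N at the predicted x. I'll back off and lift, then check.

```bash
python3 -m creep '[[-0.007,0,-0.002,0,0,0,1],[-0.009,0,-0.02,0,0,0,1],[-0.009,0,-0.06,0,0,0,1],[-0.009,0,-0.11,0,0,0,1],[-0.009,0,-0.16,0,0,0,1]]'; python3 -m creep '[[0,0,-0.05,0,0,0,0.5],[0,0,-0.07,0,0,0,0],[0,0,-0.07,0,0,0,-1],[0,0,-0.07,0,0,0,-1],[0,0,-0.07,0,0,0,-1]]'
python3 - <<'E'
from cell import r, optics
from h import *
im,d=optics.get_image("top"); cv2.imwrite("pics/e_top.png",cv2.resize(im[110:310,160:480],None,fx=2.5,fy=2.5)); np.save("pics/e_top.npy",d)
s=r.get_state(); im,d=optics.get_image("wrist"); cv2.imwrite("pics/e_wrist.png",im); np.savez("pics/e.npz",d=d,p=s['eef_pos'],q=s['tcp_rot'])
E
python3 mv.py 0.5036 -0.31 0.23 136.4
```

```text
clock: 8.5
eef_pos: [0.5373, -0.0145, 0.1844]
tcp_rot: [-0.018, 1.0, -0.0, -0.0]
contact_force: [1.6, 0.4, -0.6]
finger_gap: -0.0001
clock: 9.0
eef_pos: [0.5368, -0.0145, 0.2515]
tcp_rot: [-0.018, 1.0, 0.0, -0.001]
contact_force: [-0.1, -0.3, -0.6]
finger_gap: 0.0722
clock 9.1 pos [ 0.5366 -0.0145  0.2515] yaw 92.05 F [0.0467 0.2144 0.1503] gap 0.0844
shift mm [  43.5 -294.1   21.6] len 298.1 rv [  0.08  -0.16 -44.35]
```

View pics/e_top.png

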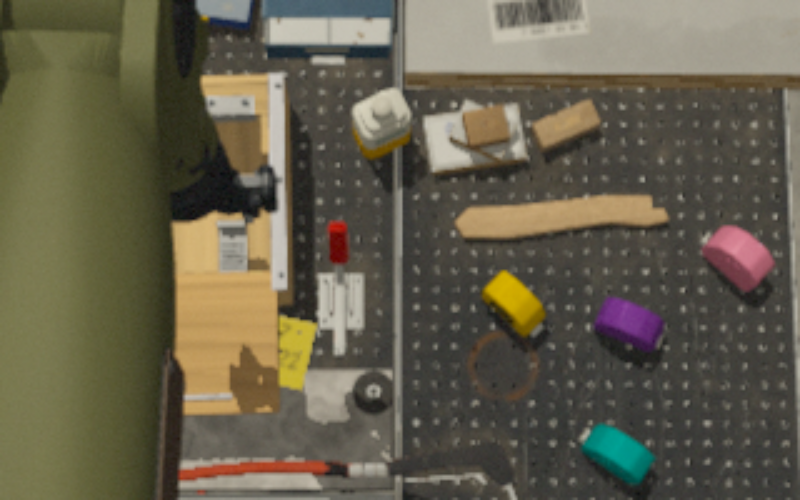

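View pics/e_wrist.png

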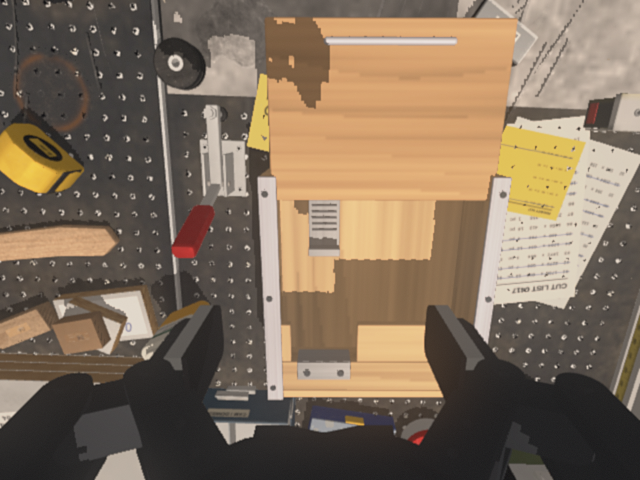

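The door is open (its rear edge sits at row 199 of the wrist view) and the hook stands free at (324,228). The yellow tape is at (38,155). Now I'll move over the tape.

```bash
python3 -m creep '[[0.003,-0.03,0,0,0,-4,-1],[0.009,-0.07,0,0,0,-11,-1],[0.016,-0.115,0,0,0,-18,-1],[0.023,-0.16,0,0,0,-25,-1],[0.029,-0.2,0,0,0,-30,-1]]'; python3 mv.py 0.5036 -0.31 0.23 136.4
python3 - <<'E'
from h import *
from cell import optics
np.set_printoptions(precision=4,suppress=True)
z=np.load("pics/e.npz"); W=cloud(optics.get_calibration("wrist"),z['d'],(z['p'],z['q']))
for v in (190,196,198,200,204): print(v,W[v,390])
E
```

```text
clock: 9.6
eef_pos: [0.5147, -0.2172, 0.2521]
tcp_rot: [-0.278, 0.961, 0.0, -0.001]
contact_force: [1.5, -0.0, 0.2]
finger_gap: 0.0853
clock 9.6 pos [ 0.5147 -0.2172  0.2521] yaw 122.28 F [ 1.4727 -0.0397  0.2447] gap 0.0853
shift mm [ 59.  -72.6  22.1] len 96.1 rv [  0.09  -0.06 -14.12]
190 [0.5154 0.0437 0.0852]
196 [0.5205 0.0439 0.0867]
198 [0.5225 0.0442 0.0857]
200 [0.5392 0.0594 0.0042]
204 [0.5433 0.0594 0.0061]
```

Door travel measures ~124 mm. On to the tape.

```bash
python3 -m creep '[[0.02,-0.024,0,0,0,-5,-1],[0.04,-0.048,0,0,0,-10,-1],[0.059,-0.0726,0,0,0,-14,-1],[0.059,-0.0726,0,0,0,-14,-1],[0.059,-0.0726,0,0,0,-14,-1]]'; python3 mv.py 0.5036 -0.31 0.25 136.4
python3 - <<'E'
from cell import r, optics
from h import *
np.set_printoptions(precision=4,suppress=True)
s=r.get_state(); im,d=optics.get_image("wrist"); cv2.imwrite("pics/f_wrist.png",im); pose=(s['eef_pos'],s['tcp_rot'])
W=cloud(optics.get_calibration("wrist"),d,pose);X,Y,Z=W[...,0],W[...,1],W[...,2]
yel=(im[...,0]<100)&(im[...,2]>120)&(im[...,1]>100)
for lo,hi in [(0.05,0.07),(0.02,0.07),(0.055,0.066)]:
  m=(Z>lo)&(Z<hi)&(abs(X-.5036)<.06)&(abs(Y+.31)<.06)
  m[300:]=False
  P=np.c_[X[m],Y[m]].astype(np.float32); rc=cv2.minAreaRect(P); print(lo,len(P),rc,Z[m].max())
E
```

```text
clock: 10.1
eef_pos: [0.5036, -0.3084, 0.252]
tcp_rot: [-0.39, 0.921, 0.001, -0.0]
contact_force: [-0.7, 0.0, -0.4]
finger_gap: 0.0856
clock 10.1 pos [ 0.5036 -0.3084  0.252 ] yaw 135.93 F [-0.6519  0.0384 -0.4205] gap 0.0856
shift mm [ 1.1 -1.1  2. ] len 2.6 rv [ 0.13 -0.   -0.47]
0.05 1632 ((0.5057302117347717, -0.3067733943462372), (0.052551187574863434, 0.03204922005534172), 46.00834274291992) 0.06158502276416722
0.02 2248 ((0.5045552253723145, -0.30856552720069885), (0.06826474517583847, 0.035174909979104996), 46.63790512084961) 0.06158502276416722
0.055 1168 ((0.5056569576263428, -0.3064689636230469), (0.038898877799510956, 0.03164687007665634), 45.17153549194336) 0.06158502276416722
```

View pics/f_wrist.png

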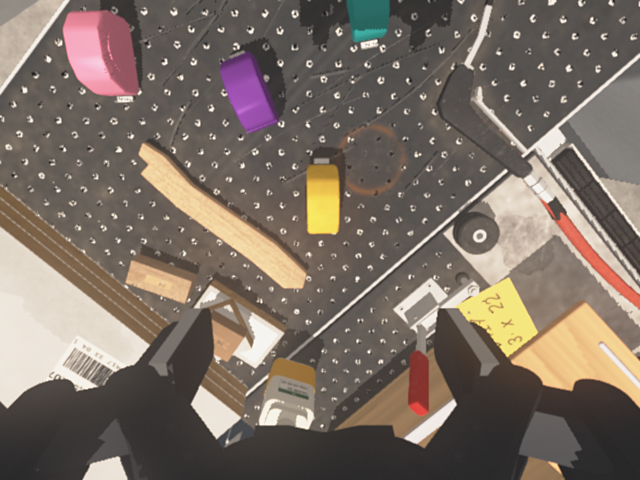

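The tape sits at (322,200), aligned with the jaws' axis. Its top is at 61 mm, as it should be, and the colour is plainly yellow. Descending.

```bash
python3 -m creep '[[-0.001,0,0.04,0,0,0,-1],[-0.001,0,0.09,0,0,0,-1],[-0.001,0,0.14,0,0,0,-1],[-0.001,0,0.17,0,0,0,-1],[-0.001,0,0.18,0,0,0,-1]]'
python3 - <<'E'
from cell import r, optics
from h import *
s=r.get_state(); im,d=optics.get_image("wrist"); cv2.imwrite("pics/g_wrist.png",im)
E
python3 mv.py 0.5047 -0.3078 -0.003 136.2
```

```text
clock: 10.65
eef_pos: [0.5024, -0.3045, 0.0694]
tcp_rot: [-0.392, 0.92, 0.003, -0.002]
contact_force: [-0.8, 0.2, 0.2]
finger_gap: 0.0853
clock 10.7 pos [ 0.503  -0.305   0.0699] yaw 136.12 F [ 0.5735  0.445  -0.95  ] gap 0.0851
shift mm [ 0.7 -3.6 72.9] len 73.0 rv [ 0.32 -0.06 -0.08]
```

View pics/g_wrist.png

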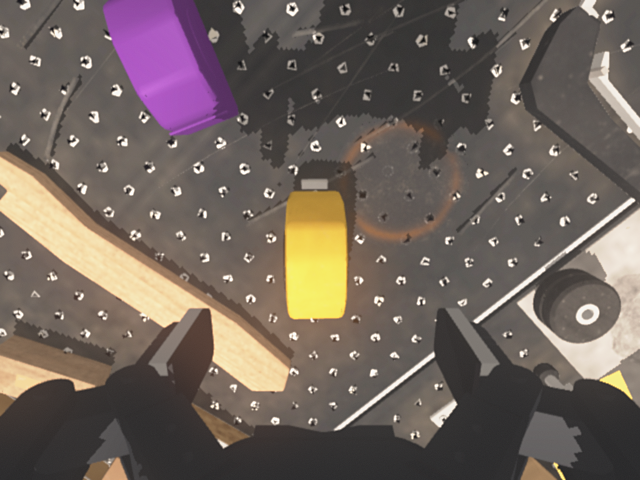

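```bash
python3 -m creep '[[0.001,-0.003,0.02,0,0,0,-1],[0.001,-0.003,0.045,0,0,0,-1],[0.001,-0.003,0.06,0,0,0,-1],[0.001,-0.003,0.07,0,0,0,-1],[0.001,-0.003,0.072,0,0,0,-1]]'; python3 mv.py 0.5047 -0.3078 -0.003 136.2;  python3 - <<'E'
from cell import r, optics
from h import *
s=r.get_state(); im,d=optics.get_image("wrist"); cv2.imwrite("pics/h_wrist.png",im)
cal=optics.get_calibration("wrist");K=cal['camera_matrix'];T=cal['T_tool_cam']
W=cloud(cal,d,(s['eef_pos'],s['tcp_rot'])); m=W[...,2]*1000
for u,v in [(205,313),(203,320),(445,313),(318,330),(318,360)]: print((u,v),np.round(W[v,u]*1000,1))
E
```

```text
clock: 11.2
eef_pos: [0.507, -0.3102, 0.0017]
tcp_rot: [-0.391, 0.92, -0.0, 0.0]
contact_force: [0.7, 0.3, -0.0]
finger_gap: 0.0856
clock 11.2 pos [ 0.507  -0.3102  0.0017] yaw 136.08 F [ 0.7441  0.3034 -0.0167] gap 0.0856
shift mm [-0.1  3.3  4.7] len 5.8 rv [-0.03  0.01 -0.12]
(205, 313) [ 531.2 -346.8   47.6]
(203, 320) [ 532.7 -345.7   49.3]
(445, 313) [ 469.2 -286.8   47.2]
(318, 330) [ 502.5 -317.9   57.9]
(318, 360) [ 510.3 -309.9   58.5]
```

View pics/h_wrist.png

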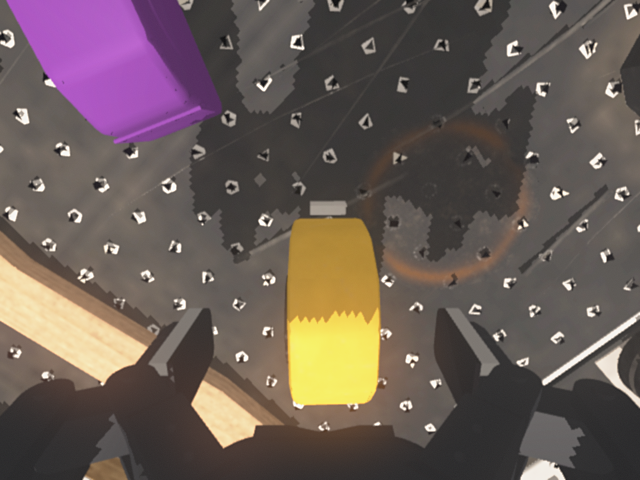

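```bash
python3 -m creep '[[0,0.002,0.004,0,0,0,-1],[0,0.002,0.009,0,0,0,-1],[0,0.002,0.009,0,0,0,-0.5],[0,0.002,0.009,0,0,0,0],[0,0.002,0.009,0,0,0,0.3]]' 40;python3 -m creep '[[0,0,0,0,0,0,0.5],[0,0,0,0,0,0,0.7],[0,0,0,0,0,0,0.7],[0,0,0,0,0,0,0.7],[0,0,0,0,0,0,0.7]]' 40; python3 mv.py 0.5047 -0.3078 -0.003 136.2
```

```text
clock: 11.75
eef_pos: [0.5051, -0.3091, -0.0075]
tcp_rot: [-0.391, 0.92, -0.0, 0.0]
contact_force: [-0.7, 0.2, 0.6]
finger_gap: 0.0438
clock: 12.25
eef_pos: [0.5052, -0.3092, -0.0074]
tcp_rot: [-0.391, 0.92, -0.0, 0.0]
contact_force: [-1.5, 0.0, 2.5]
finger_gap: 0.0319
clock 12.25 pos [ 0.5052 -0.3092 -0.0074] yaw 136.05 F [-1.4724  0.0067  2.5014] gap 0.0319
shift mm [-0.7  1.4 -4.4] len 4.7 rv [-0.04 -0.   -0.15]
```

Gripped: the gap of 31.9 mm matches the case's 32 mm. Lifting.

```bash
python3 -m creep '[[0,0,-0.01,0,0,0,1],[0,0,-0.04,0,0,0,1],[0,0,-0.08,0,0,0,1],[0,0,-0.13,0,0,0,1],[0,0,-0.175,0,0,0,1]]' 40
python3 - <<'E'
from cell import r, optics
from h import *
s=r.get_state(); im,d=optics.get_image("wrist"); cv2.imwrite("pics/i_wrist.png",im)
im,d=optics.get_image("scene"); cv2.imwrite("pics/i_scene.png",im)
E
python3 mv.py 0.589 0.07 0.17 91.85
```

```text
clock: 12.75
eef_pos: [0.5041, -0.3083, 0.1691]
tcp_rot: [-0.391, 0.92, 0.001, -0.0]
contact_force: [0.3, -1.4, -2.9]
finger_gap: 0.0316
clock 12.85 pos [ 0.5084 -0.311   0.1746] yaw 136.05 F [ 1.2606 -0.5074 -3.2898] gap 0.0317
shift mm [-330.2  206.4    3.2] len 389.4 rv [-0.51  0.36 44.2 ]
```

View pics/i_wrist.png

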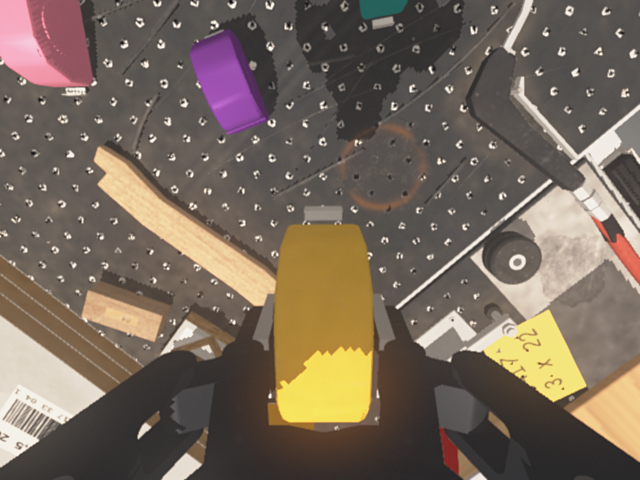

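View pics/i_scene.png

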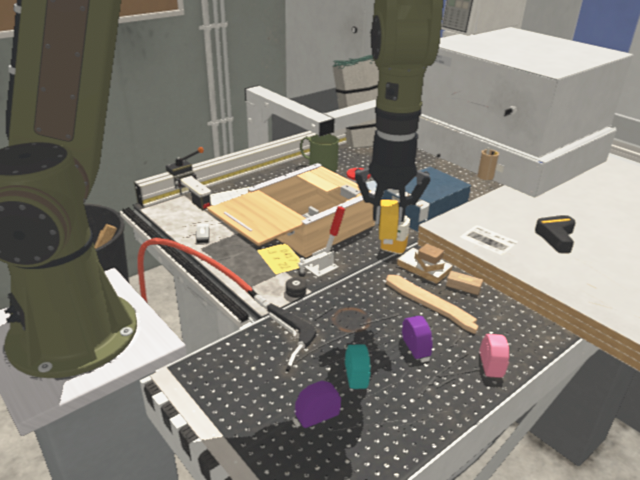

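The tape is held upright, at scene (391,225). Carrying it to above the locker.

```bash
python3 mv.py 0.5848 0.0775 0.19 91.85; python3 -m creep '[[-0.03,0.019,-0.01,0,0,3,1],[-0.068,0.042,-0.015,0,0,8,1],[-0.106,0.066,-0.015,0,0,13,1],[-0.144,0.09,-0.015,0,0,18,1],[-0.182,0.113,-0.015,0,0,23,1]]' 40; python3 mv.py 0.5848 0.0775 0.19 91.85
```

```text
clock 12.85 pos [ 0.5084 -0.311   0.1746] yaw 136.05 F [ 1.2606 -0.5074 -3.2898] gap 0.0317
shift mm [-332.7  214.5  -16.8] len 396.2 rv [-0.51  0.36 44.2 ]
clock: 13.35
eef_pos: [0.5488, -0.0975, 0.1812]
tcp_rot: [-0.198, 0.98, 0.001, -0.001]
contact_force: [1.3, -0.3, -4.0]
finger_gap: 0.0317
clock 13.35 pos [ 0.5488 -0.0975  0.1812] yaw 112.83 F [ 1.3217 -0.252  -4.0138] gap 0.0317
shift mm [-101.1  147.4   -8.8] len 178.9 rv [ 0.06 -0.12 20.98]
```

```bash
python3 -m creep '[[-0.023,0.034,-0.002,0,0,5,1],[-0.046,0.067,-0.004,0,0,10,1],[-0.069,0.1,-0.006,0,0,15,1],[-0.092,0.133,-0.008,0,0,20,1],[-0.101,0.147,-0.008,0,0,21,1]]' 40; python3 -m creep '[[0,0,0,0,0,0,1],[0,0,0,0,0,0,1],[0,0,0,0,0,0,1],[0,0,0,0,0,0,1],[0,0,0,0,0,0,1]]' 40; python3 mv.py 0.5848 0.0775 0.19 91.85
python3 - <<'E'
from cell import r, optics
from h import *
s=r.get_state(); im,d=optics.get_image("wrist"); cv2.imwrite("pics/j_wrist.png",im)
E
```

```text
clock: 13.85
eef_pos: [0.5848, 0.0788, 0.1892]
tcp_rot: [-0.018, 1.0, 0.001, -0.001]
contact_force: [-0.3, -0.2, -2.7]
finger_gap: 0.0313
clock: 14.35
eef_pos: [0.5852, 0.0743, 0.1903]
tcp_rot: [-0.017, 1.0, -0.0, -0.0]
contact_force: [0.6, -0.3, -2.6]
finger_gap: 0.0312
clock 14.35 pos [0.5852 0.0743 0.1903] yaw 91.97 F [ 0.5593 -0.2647 -2.5973] gap 0.0312
shift mm [0.3 3.2 0.3] len 3.2 rv [-0.01 -0.01  0.12]
```

View pics/j_wrist.png

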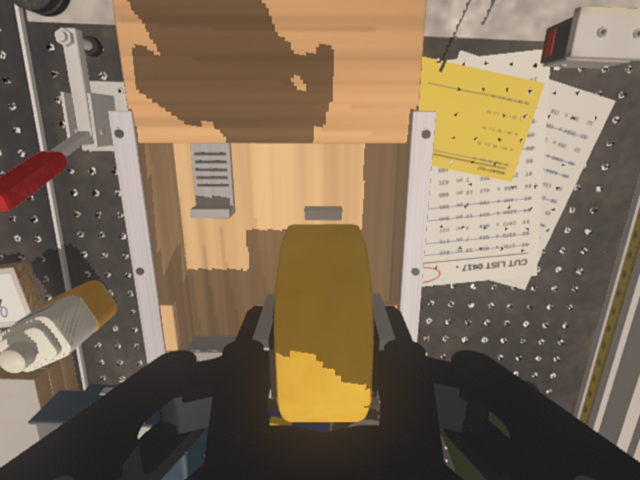

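The compartment is open beneath the tape and the hook (212,180) is clear of it. Lowering slowly.

```bash
python3 -m creep '[[0,-0.002,0.015,0,0,0,1],[0,-0.003,0.04,0,0,0,1],[0,-0.003,0.065,0,0,0,1],[0,-0.003,0.09,0,0,0,1],[0,-0.003,0.105,0,0,0,1]]' 40; python3 -m creep '[[0,0,0.015,0,0,0,1],[0,0,0.03,0,0,0,1],[0,0,0.045,0,0,0,1],[0,0,0.058,0,0,0,1],[0,0,0.065,0,0,0,1]]' 40; python3 mv.py 0.5852 0.0715 -0.0015 91.85
```

```text
clock: 14.9
eef_pos: [0.5842, 0.0717, 0.0834]
tcp_rot: [-0.018, 1.0, -0.0, -0.001]
contact_force: [-0.3, -0.1, -3.0]
finger_gap: 0.0315
clock: 15.4
eef_pos: [0.5848, 0.0719, 0.0191]
tcp_rot: [-0.018, 1.0, -0.0, -0.001]
contact_force: [0.0, -0.2, -3.6]
finger_gap: 0.0315
clock 15.4 pos [0.5848 0.0719 0.0191] yaw 92.03 F [ 0.044  -0.2002 -3.6142] gap 0.0315
shift mm [-0.4 -0.4 20.6] len 20.7 rv [-0.01 -0.08  0.18]
```

```bash
python3 -m creep '[[0,0,0.004,0,0,0,1],[0,0,0.008,0,0,0,1],[0,0,0.012,0,0,0,1],[0,0,0.015,0,0,0,1],[0,0,0.018,0,0,0,1]]' 40; python3 -m creep '[[0,0,0.001,0,0,0,1],[0,0,0.002,0,0,0,1],[0,0,0.002,0,0,0,1],[0,0,0.002,0,0,0,1],[0,0,0.002,0,0,0,1]]' 40
```

```text
clock: 15.9
eef_pos: [0.5857, 0.0723, 0.0024]
tcp_rot: [-0.018, 1.0, 0.0, 0.0]
contact_force: [0.8, -1.2, -3.3]
finger_gap: 0.0315
clock: 16.4
eef_pos: [0.5856, 0.0723, 0.0004]
tcp_rot: [-0.018, 1.0, 0.0, 0.0]
contact_force: [0.3, -0.5, -3.0]
finger_gap: 0.0314
```

Still hanging (-3 N). I'll lower in 1 mm steps until the load comes off.

```bash
python3 -m creep '[[0,0,0.0005,0,0,0,1],[0,0,0.001,0,0,0,1],[0,0,0.0015,0,0,0,1],[0,0,0.002,0,0,0,1],[0,0,0.002,0,0,0,1]]' 40; python3 -m creep '[[0,0,0.0005,0,0,0,1],[0,0,0.001,0,0,0,1],[0,0,0.001,0,0,0,1],[0,0,0.001,0,0,0,1],[0,0,0.001,0,0,0,1]]' 40
```

```text
clock: 16.9
eef_pos: [0.5855, 0.0723, -0.0014]
tcp_rot: [-0.018, 1.0, -0.0, 0.0]
contact_force: [-2.0, -0.2, 1.4]
finger_gap: 0.0315
clock: 17.4
eef_pos: [0.5854, 0.0723, -0.0014]
tcp_rot: [-0.018, 1.0, -0.0, 0.0]
contact_force: [-4.5, -0.7, 10.5]
finger_gap: 0.0314
```

The tape is on the floor. I'll open to about 50 mm and pull out.

```bash
python3 -m creep '[[0,0,-0.001,0,0,0,0.2],[0,0,-0.001,0,0,0,0.05],[0,0,-0.001,0,0,0,-0.1],[0,0,-0.001,0,0,0,-0.15],[0,0,-0.001,0,0,0,-0.15]]'; python3 -m creep '[[0,0,-0.01,0,0,0,-0.15],[0,0,-0.03,0,0,0,-0.15],[0,0,-0.06,0,0,0,-0.15],[0,0,-0.1,0,0,0,-0.15],[0,0,-0.14,0,0,0,-0.15]]';python3 -m creep '[[0,0,-0.03,0,0,0,-0.15],[0,0,-0.06,0,0,0,-0.15],[0,0,-0.07,0,0,0,-0.15],[0,0,-0.07,0,0,0,-0.15],[0,0,-0.07,0,0,0,-0.15]]'
python3 - <<'E'
from cell import r, optics
from h import *
np.set_printoptions(precision=4,suppress=True)
s=r.get_state(); im,d=optics.get_image("wrist"); cv2.imwrite("pics/k_wrist.png",im); print(s['contact_force'],s['eef_pos'])
W=cloud(optics.get_calibration("wrist"),d,(s['eef_pos'],s['tcp_rot']))
m=(W[...,2]>0.05)&(W[...,2]<0.075)&(abs(W[...,0]-.585)<.06)&(abs(W[...,1]-.072)<.05); m[290:]=False
if m.sum()>50: print(m.sum(),cv2.minAreaRect(np.c_[W[...,0][m],W[...,1][m]].astype(np.float32)),np.percentile(W[...,2][m],[5,50,95]))
im,d=optics.get_image("scene"); cv2.imwrite("pics/k_scene.png",im)
E
```

```text
clock: 17.9
eef_pos: [0.5854, 0.0723, -0.0018]
tcp_rot: [-0.018, 1.0, 0.0, -0.0]
contact_force: [0.0, 0.2, -0.6]
finger_gap: 0.0492
clock: 18.4
eef_pos: [0.5849, 0.0723, 0.1401]
tcp_rot: [-0.018, 1.0, -0.0, -0.0]
contact_force: [0.8, 0.1, 0.5]
finger_gap: 0.0488
clock: 18.9
eef_pos: [0.5849, 0.0722, 0.2073]
tcp_rot: [-0.018, 1.0, -0.0, -0.001]
contact_force: [0.1, 0.4, -1.3]
finger_gap: 0.049
[ 0.1271  0.3818 -1.2859] [0.5849 0.0722 0.2073]
2485 ((0.5869162082672119, 0.07414159923791885), (0.05912398174405098, 0.03492069989442825), 2.5326035022735596) [0.0532 0.0626 0.0655]
```

View pics/k_wrist.png

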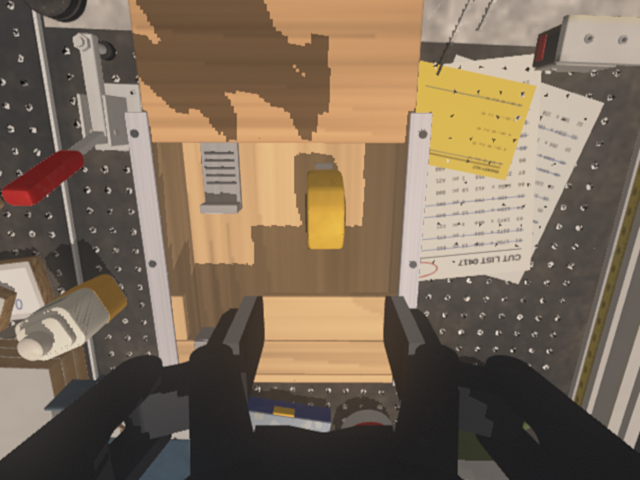

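View pics/k_scene.png

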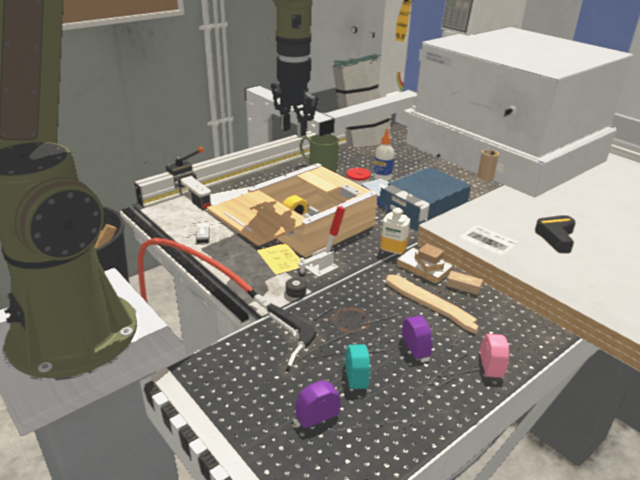

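The tape stands upright in the compartment at wrist (326,208), with its top at 65 mm (expected 66). The door is still open (edge at row 141), and the bottle, wheel and pin box are where they were. Handing in.

```bash
python3 -c "
from cell import ticket,r
print(ticket.finish_job()); print(r.get_state()['clock'])"
```

```text
the job is handed in; nothing more can be done
None
the job is handed in; nothing more can be done
```

I pressed the hook down, pushed the door to its front stop, and set the yellow tape measure upright on the locker floor. The job was handed in at about 19 s with the gripper well clear, and no verdict was reported.

- **Door:** its travel measured about 124 mm right after opening. In the last wrist picture it still stood open.
- **Hook:** the press met about 8.7 N, roughly 0.2 rad by my own geometry. There was no direct reading of the hook joint.
- **Tape:** in the last pictures it stood upright near (0.587, 0.074), with its top at 65 mm against the expected 66 mm. The gripper read 10.5 N as it touched the floor.
- **Oil bottle, wheel and pin box:** they looked unmoved in the last pictures. I compared them only by eye.

One check disagreed with the description. The shut fingertips are about 29 mm behind the stated TCP (the tool's reference point), so my first press met nothing. The wrist depth picture and the height of first contact both gave that offset, so I used it for the rest of the job.

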